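# Press home the tops of three brass pedestals

### The job

The push-fit top discs of the three brass display pedestals still stand proud, and the tallest was glued first, so they must be closed in that order: with closed fingertips press the disc of the tallest pedestal lightly down until it sits fully home on its column, then the middle-height one, then the shortest. Press gently, straight down on the disc; do not pick up, tip or shift the pedestals, leave everything else on the bench alone, and finish with the hand clear.

Things in the scene. Friction and masses are not known exactly. Their poses are not given: they have to be found in the camera images.
- tall: the tallest loose brass display pedestal: round foot 84 mm across and 12 mm thick, column 32 mm across, its top (a 3 mm cork washer) at 124 mm; stands on the bench. Origin: centre of the foot's underside; z up. About 0.4 to 0.8 kg, it can be tipped or pushed along
- tall_disc (a joint): how far the top disc of the tallest pedestal has been pressed down, m: 0 = 10 mm proud of the column, 0.010 = fully home on the column. It starts between 0 and 0.003, slides down against about 3 N of friction, stays where it is left, and when home it stops on the column, which is sprung in the foot and gives about 1 mm per 4 N, 6 mm at most, and comes back when let go; more than 30 N is too hard
- tall_top (a point): centre of the flat upper face of that disc (brass, 48 mm across, 6 mm thick, on a 24 mm plug); it moves with the disc and is 130 mm above the bench when home
- middle: the middle-height loose brass display pedestal: square foot 80 mm wide and 12 mm thick, column 32 mm across, its top (a 3 mm cork washer) at 94 mm; stands on the bench. Origin: centre of the foot's underside; z up. About 0.4 to 0.8 kg, it can be tipped or pushed along
- middle_disc (a joint): how far the top disc of the middle-height pedestal has been pressed down, m: 0 = 10 mm proud of the column, 0.010 = fully home on the column. It starts between 0 and 0.003, slides down against about 3 N of friction, stays where it is left, and when home it stops on the column, which is sprung in the foot and gives about 1 mm per 4 N, 6 mm at most, and comes back when let go; more than 30 N is too hard
- middle_top (a point): centre of the flat upper face of that disc (brass, 48 mm across, 6 mm thick, on a 24 mm plug); it moves with the disc and is 100 mm above the bench when home
- short: the shortest loose brass display pedestal: round foot 84 mm across, coned up to the column and 12 mm thick, column 32 mm across, its top (a 3 mm cork washer) at 64 mm; stands on the bench. Origin: centre of the foot's underside; z up. About 0.4 to 0.8 kg, it can be tipped or pushed along
- short_disc (a joint): how far the top disc of the shortest pedestal has been pressed down, m: 0 = 10 mm proud of the column, 0.010 = fully home on the column. It starts between 0 and 0.003, slides down against about 3 N of friction, stays where it is left, and when home it stops on the column, which is sprung in the foot and gives about 1 mm per 4 N, 6 mm at most, and comes back when let go; more than 30 N is too hard
- short_top (a point): centre of the flat upper face of that disc (brass, 48 mm across, 6 mm thick, on a 24 mm plug); it moves with the disc and is 70 mm above the bench when home
- hammer: bystander: a hammer lying on the bench, not needed. Origin: underside near its middle, x along the handle towards the head
- polish: bystander: a closed can of polish, 60 mm across, 85 mm high, origin centre of its underside
- offcut: bystander: an upright offcut of brass tube, 40 mm across, 60 mm high, no disc and no foot; origin centre of its underside
- partsbox: bystander: an open white plastic parts box 120 x 200 mm, 35 mm high, 1.2 kg, origin centre of its underside
Not all that is in view belongs to the job. What is shaped like the middle but black or turquoise is not meant.

How it is judged:
By the outcome, as a careful person would: the job done as asked, in the order asked, and still so for the second after the job is handed in, with the robot touching nothing.
It also fails if it takes over 45 s, if anything falls off the work surface, if the arm or the gripper's body presses on something with over 40 N, if the wrist force passes 120 N, or if a joint passes its speed limit or range.

### The arm

A 6-joint arm with a two-finger parallel gripper is mounted at the origin on the work surface. World frame = base frame: x ahead of the robot, y to its left, z up, the work surface at z = 0. Lengths are in mm, angles in rad, forces in N, time in s.
With the tool pointing down it reaches from about 250 to 725 mm from the base axis. Payload 4 kg.
Tool frame: the origin (TCP) lies at the very end of the fingers, on their centre line; the grasp point (between the pads) lies 19 mm behind it; z points along the fingers, x is the direction in which the jaws open and shut, and the axes are right-handed (so a half turn about z gives the same grasp; the last joint's range is limited). The gripper opens to 85 mm and grips with 20 to 120 N. Pads are 22 mm wide; open, the fingers measure 114 mm over their backs; the gripper's body (76 mm by 85 mm) begins 54 mm behind the grasp point. The pads swing forward as they close: fully open they stand 13 mm farther back than shut.
Start: joints at [1.198, 0.241, 0.005, 1.335, 0, 1.571], TCP at [182.11, 465.656, 231.306] pointing down, gripper open.
Joint ranges: [-2.72, 2.72], [-1.05, 1.87], [-1.09, 1.28], [-1.99, 2.15], [-1.42, 1.44], [-3.14, 3.14]. Speed limits (rad/s): [2.79, 2.79, 3.14, 3.14, 3.14, 3.14].

### API

Orientations are given as a unit quaternion [w, x, y, z].
In Python, from rig import monitor, camera, order gives the robot as it stands.
- The arm moves only by the tool step_arm, never from a script. Its argument "rows" is a list of rows, each a list of 3 entries, a list of its own where there are three numbers: the shift along the tool's x, y, z in m, then the turn, a rotation vector about the tool's x, y, z in degrees, then the closure, from 0 (fully open) to 1 (shut). In form: [[[tx, ty, tz], [wx, wy, wz], fingers], ...]. A call has 1 to 10 rows; each row shifts and turns the pose as measured when the row begins, along the tool's axes as they then stand; what a row does not reach is not made up. A row lasts 1/10 s, in which the tool goes at most 50 mm and 8.59 degrees, less where a joint would pass 70% of its speed; a pose out of reach is approached as far as the arm can. A call is refused whole if a number of a shift passes 0.05 or a number of a turn 8.59, either way. A call with a gripper value outside its range is refused whole. The fingers move at their own pace and stop on an object; "newtons" is the grip in N (left out, the last holds). Time passes only in rows, so rows that do not move let the fingers close. It gives the time, the measured TCP pose, the force and the opening at its end, in the units of the state.
- monitor.read_state(): the state, without advancing time (a new reading comes with each control period).
- camera(name): name is "scene" or "top"; returns a dict with "frame" (400x640x3 uint8, red, green, blue), "K" (3x3 intrinsics, pixels), "rvec" (rotation vector, rad) and "tvec" (3), from world to camera coordinates, as OpenCV has them. Camera axes: x right, y down, z forward; pixel columns grow to the right and rows downward; lengths in mm; the calibration is good to about 2 mm. A picture is of the moment at which its call begins. There is no depth.
- order.finish_job(): hands the job in, once; it reports no verdict.
The state is a dict: "time": time; "joint_positions": joint angles; "dq": joint speeds; "tau": joint torques, N m; "tool_pos": TCP position; "ee_rot": TCP orientation; "ft_force": force on the tool from outside, world axes, zero at the start; "wrist_torque": the same for the moment, N m; "gripper_width": opening from 0.0 (shut) to 1.0 (fully open).
Only numpy, scipy, OpenCV 4.12 (cv2) and the standard library are available. Lean on these libraries where they do the work, as an engineer would, in place of code of your own. Each camera call takes 0.05 s, during which the arm holds its last target.

## Working session

There is one attempt and no reset: what is moved stays moved. The work goes in short steps, Python scripts to look and compute and a tool call to move; the robot and the scene stay as the last step left them, time stands still between calls to the robot, and variables do not carry over. Pictures are saved under pics/ and viewed, and the job is handed in when it is done.

Besides the shell and the picture viewer there is one more tool, called after "Request:" by a JSON object that holds its "api" and its "payload". step_arm: Moves the arm, as the interface text tells. Its arguments: {"type":"object","properties":{"rows":{"type":"array","items":{"type":"array"}},"newtons":{"type":"number"}},"required":["rows"]}

```bash
mkdir -p pics; cat > h.py <<'E'
import numpy as np,cv2
from rig import monitor,camera,order
def grab(tag):
    out={}
    for n in("scene","top"):
        c=camera(n); cv2.imwrite(f"pics/{n}_{tag}.png",c["frame"][:,:,::-1]); np.savez(f"{n}_{tag}.npz",**c)
E
python3 - <<'E'
from h import *
grab("a"); s=monitor.read_state()
for k,v in s.items(): print(k,v)
for n in("scene","top"):
    d=np.load(n+"_a.npz");R=cv2.Rodrigues(d["rvec"])[0];print(n,(-R.T@d["tvec"].ravel()).round(),R.round(2).tolist(),d["K"].tolist())
E
```

```text
time 0.1
joint_positions [ 1.19803144e+00  2.41353253e-01  3.82651363e-03  1.33522562e+00
 -6.83612312e-06  1.57075747e+00]
dq [ 0.00062946 -0.00276955  0.00370008 -0.00240611 -0.00091097  0.00155486]
tau [-3.06597522e-04 -3.73137546e+01  2.53010005e+01  1.08716244e-02
  1.96086194e-05 -4.40482722e-06]
tool_pos [181.88218892 465.10974157 230.4818258 ]
ee_rot [ 5.54242289e-04  8.25879630e-01  5.63845618e-01 -8.05818737e-04]
ft_force [-0.39260979 -0.08823084 -0.27454827]
wrist_torque [ 0.01060515 -0.03552555  0.00733296]
gripper_width 1.0007283672114664
scene [1468. -104.  664.] [[0.09, 1.0, -0.01], [0.5, -0.05, -0.86], [-0.86, 0.07, -0.51]] [[440.3907370439498, 0.0, 310.43708584218336], [0.0, 440.3907370439498, 190.1961479806777], [0.0, 0.0, 1.0]]
top [ 399.  -18. 1160.] [[0.0, -1.0, 0.01], [-0.99, -0.0, -0.14], [0.14, -0.01, -0.99]] [[368.9822260126459, 0.0, 318.52645886836706], [0.0, 368.9822260126459, 193.1891521143256], [0.0, 0.0, 1.0]]
```

View pics/scene_a.png

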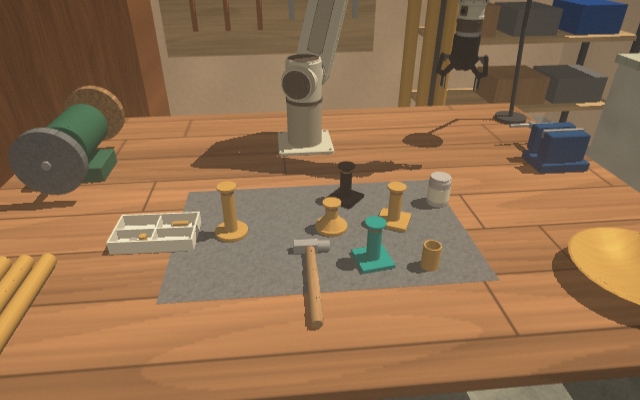

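View pics/top_a.png

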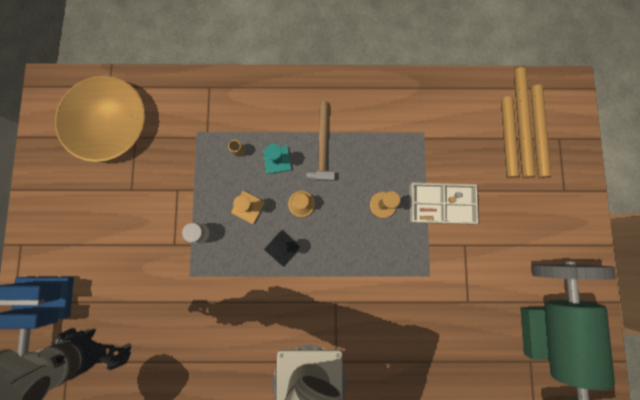

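The scene picture shows the three brass pedestals: tall at (227,187), short at (332,204) and middle at (396,188). The top view has their discs at about (391,200), (301,202) and (243,203). I'll zoom in to measure them.

```bash
python3 - <<'E'
import cv2,numpy as np
a=cv2.imread("pics/top_a.png");b=cv2.imread("pics/scene_a.png")
cr=[a[180:230,365:415],a[180:230,275:325],a[180:230,220:270],b[175:245,200:270],b[190:245,305:360],b[175:235,365:420]]
cr=[cv2.resize(c,(260,260),interpolation=cv2.INTER_NEAREST) for c in cr]
cv2.imwrite("pics/crops.png",np.vstack([np.hstack(cr[:3]),np.hstack(cr[3:])]))
E
```

```text
(no output)
```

View pics/crops.png

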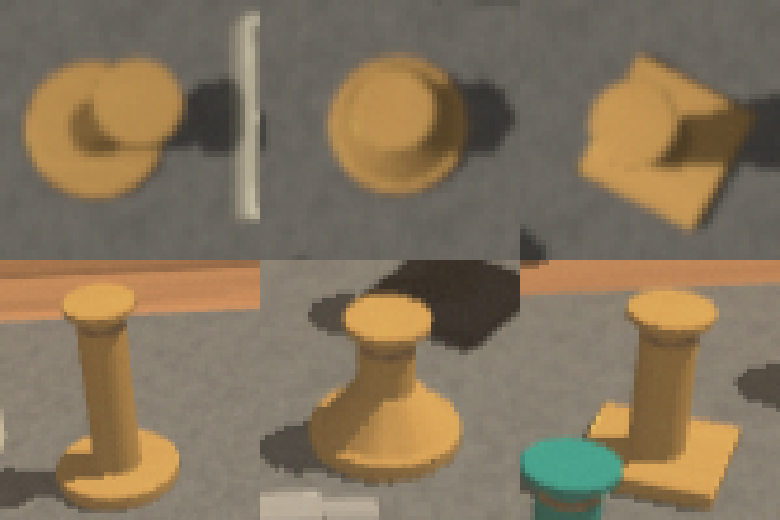

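The crops show all three disc faces clearly in both views. I'll triangulate from the read-off disc centres, and cast rays for the foot outlines as a cross-check.

```bash
cat >> h.py <<'E'
def ray(d,p):
    R=cv2.Rodrigues(d["rvec"])[0];C=-R.T@d["tvec"].ravel()
    v=R.T@np.linalg.inv(d["K"])@np.array([*p,1.]);return C,v/np.linalg.norm(v)
def plane(d,p,z):
    C,v=ray(d,p);return C+v*(z-C[2])/v[2]
def tri(d1,p1,d2,p2):
    C1,v1=ray(d1,p1);C2,v2=ray(d2,p2)
    t=np.linalg.lstsq(np.c_[v1,-v2],C2-C1,rcond=None)[0]
    a,b=C1+v1*t[0],C2+v2*t[1];return (a+b)/2,np.linalg.norm(a-b)
E
python3 - <<'E'
from h import *
S=np.load("scene_a.npz");T=np.load("top_a.npz")
P={"tall":((391,199.1),(225.9,185.9),138),"mid":((241.1,203),(396.7,186.5),108),"short":((300.3,201.1),(331.8,201.8),78)}
for k,(t,s,z) in P.items():
    x,e=tri(T,t,S,s);print(k,x.round(1),round(e,1),plane(T,t,z).round(1),plane(S,s,z).round(1))
# foot masks: top view brass hue
for n,d in(("top",T),("scene",S)):
    f=d["frame"];h=cv2.cvtColor(f,cv2.COLOR_RGB2HSV)
    m=((h[...,0]>14)&(h[...,0]<24)&(h[...,1]>120)).astype(np.uint8)
    N,l,st,c=cv2.connectedComponentsWithStats(m)
    for i in range(1,N):
        if st[i,4]>150: print(n,st[i],c[i].round(1))
E
```

```text
tall [ 532.3 -228.5  137.1] 0.9 [ 532.1 -227.8  138. ] [ 533.7 -228.7  138. ]
mid [524.1 196.3 106. ] 1.1 [524.  196.4 108. ] [527.7 194.6 108. ]
short [533.7  28.8  76.7] 1.0 [533.5  28.2  78. ] [535.8  29.   78. ]
top [ 513   66   38  113 2813] [531.4 126.5]
top [  54   75   92   88 6288] [ 99.5 118.3]
top [ 501   96   19   82 1088] [509.6 136.8]
top [231 191  34  33 659] [247.1 206.6]
top [288 191  26  26 528] [301.  203.6]
top [370 192  30  26 608] [384.1 203.6]
scene [ 398    0   24  108 1347] [409.2  51.9]
scene [ 415    0   26  107 1367] [427.6  51.8]
scene [440   0  20  55 659] [449.3  25.9]
scene [433  72  17  34 341] [440.3  91.1]
scene [ 66  85  59  55 843] [102.5 105.1]
scene [ 215  181   33   61 1100] [229.4 215.2]
scene [379 181  32  51 861] [395.6 208.4]
scene [322 196  20  14 192] [331.5 202.5]
scene [316 210  31  27 588] [331.  224.1]
scene [ 565  226   75   79 4142] [608.8 259.2]
scene [421 240  21  31 510] [430.7 255. ]
scene [308 247  15  81 659] [314.7 290.5]
scene [   0  253   57  100 2948] [ 20.  288.4]
```

Request:
{"api": "step_arm", "payload": {"rows": [[[-0.03, 0.034, 0], [0, 0, 0], 1], [[-0.03, 0.034, 0], [0, 0, 0], 1], [[-0.03, 0.034, 0], [0, 0, 0], 1], [[-0.03, 0.034, 0], [0, 0, 0], 1], [[-0.03, 0.034, 0], [0, 0, 0], 1], [[-0.03, 0.034, 0], [0, 0, 0], 1], [[-0.03, 0.034, 0], [0, 0, 0], 1], [[-0.03, 0.034, 0], [0, 0, 0], 1], [[-0.03, 0.034, 0], [0, 0, 0], 1], [[-0.03, 0.034, 0], [0, 0, 0], 1]], "newtons": 30}}

```text
time: 1.1
tool_pos: [393.8, 52.1, 227.1]
ee_rot: [0.001, 0.822, 0.57, -0.003]
ft_force: [1.0, 1.5, -0.4]
gripper_width: 0.002
```

```bash
cat > go.py <<'E'
from h import *
from scipy.spatial.transform import Rotation as Ro
import sys
G={"tall":(532.3,-228.5),"mid":(525,196),"short":(534,28.8)}
s=monitor.read_state();p=np.array(s["tool_pos"]);w,x,y,z=s["ee_rot"];R=Ro.from_quat([x,y,z,w])
g=np.array([*G[sys.argv[1]],float(sys.argv[2])])
print("t",s["time"],"pos",p.round(1),"F",np.round(s["ft_force"],1),"w",round(s["gripper_width"],2),"q",np.round(s["joint_positions"],2))
print("tool shift mm",R.inv().apply(g-p).round(1))
Rd=Ro.from_matrix(np.c_[[.364,.931,0],[.931,-.364,0],[0,0,-1.]])
print("turn to upright deg",(R.inv()*Rd).as_rotvec(degrees=True).round(2))
E
python3 go.py tall 170
```

```text
t 1.1 pos [393.8  52.1 227.1] F [ 1.   1.5 -0.4] w 0.0 q [ 0.13  0.04 -0.24  1.29 -0.    0.49]
tool shift mm [-213.9  228.2   57.9]
turn to upright deg [-0.09  0.32  0.83]
```

Request:
{"api": "step_arm", "payload": {"rows": [[[-0.031, 0.033, 0], [0, 0, 0], 1], [[-0.031, 0.033, 0], [0, 0, 0], 1], [[-0.031, 0.033, 0], [0, 0, 0], 1], [[-0.031, 0.033, 0], [0, 0, 0], 1], [[-0.031, 0.033, 0], [0, 0, 0], 1], [[-0.031, 0.033, 0.01], [0, 0, 0], 1], [[-0.02, 0.022, 0.02], [0, 0.3, 0.8], 1], [[0, 0, 0], [0, 0, 0], 1]]}}

```text
time: 1.9
tool_pos: [530.4, -236.4, 192.8]
ee_rot: [-0.002, 0.828, 0.56, -0.001]
ft_force: [-0.6, 0.2, -0.8]
gripper_width: 0.002
```

```bash
python3 go.py tall 150
```

```text
t 1.9 pos [ 530.4 -236.4  192.8] F [-0.6  0.2 -0.8] w 0.0 q [-0.42  0.42  0.16  1.31 -0.   -0.04]
tool shift mm [ 8.1 -1.  42.8]
turn to upright deg [-0.23 -0.   -0.51]
```

Request:
{"api": "step_arm", "payload": {"rows": [[[0.008, -0.001, 0.012], [0, 0, -0.5], 1], [[0, 0, 0.015], [0, 0, 0], 1], [[0, 0, 0.01], [0, 0, 0], 1], [[0, 0, 0], [0, 0, 0], 1], [[0, 0, 0], [0, 0, 0], 1]]}}

```text
time: 2.4
tool_pos: [530.4, -227.0, 153.5]
ee_rot: [-0.004, 0.826, 0.564, -0.002]
ft_force: [-0.2, -0.1, -0.3]
gripper_width: 0.004
```

```bash
python3 go.py tall 130; python3 -c "
from h import *
grab('b')
a=cv2.imread('pics/top_b.png')[165:235,350:420];b=cv2.imread('pics/scene_b.png')[150:250,180:280]
cv2.imwrite('pics/cb.png',np.hstack([cv2.resize(c,(400,400),interpolation=cv2.INTER_CUBIC) for c in(a,b)]))"
```

```text
t 2.4 pos [ 530.4 -227.   153.5] F [-0.2 -0.1 -0.3] w 0.0 q [-0.4   0.44  0.09  1.23  0.   -0.03]
tool shift mm [-0.8  2.5 23.4]
turn to upright deg [-0.54 -0.07 -0.03]
```

View pics/cb.png

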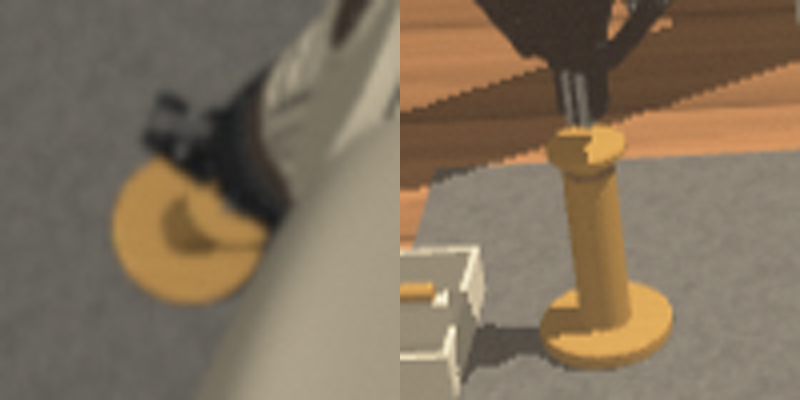

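Scene picture: the fingertips hover over the tall disc, at about (578,125) against the disc centre (587,148) in the 4x crop. That is roughly centred. I'll descend slowly and watch the force.

Request:
{"api": "step_arm", "payload": {"rows": [[[-0.001, 0.002, 0.005], [-0.5, 0, 0], 1], [[0, 0, 0.003], [0, 0, 0], 1], [[0, 0, 0.002], [0, 0, 0], 1], [[0, 0, 0.002], [0, 0, 0], 1], [[0, 0, 0], [0, 0, 0], 1]]}}

```text
time: 3.0
tool_pos: [533.4, -229.2, 143.1]
ee_rot: [0.002, 0.826, 0.564, 0.002]
ft_force: [-0.2, -0.5, 0.1]
gripper_width: 0.001
```

```bash
python3 go.py tall 130
```

```text
t 3.0 pos [ 533.4 -229.2  143.1] F [-0.2 -0.5  0.1] w 0.0 q [-0.41  0.44  0.06  1.18  0.   -0.03]
tool shift mm [ 0.2 -1.4 13.1]
turn to upright deg [ 0.3  -0.06 -0.02]
```

Request:
{"api": "step_arm", "payload": {"rows": [[[0, 0, 0.002], [0, 0, 0], 1], [[0, 0, 0.002], [0, 0, 0], 1], [[0, 0, 0.002], [0, 0, 0], 1], [[0, 0, 0.002], [0, 0, 0], 1]]}}

```text
time: 3.4
tool_pos: [533.7, -229.4, 135.5]
ee_rot: [0.002, 0.826, 0.564, 0.002]
ft_force: [-1.5, 0.3, 3.4]
gripper_width: 0.0
```

Request:
{"api": "step_arm", "payload": {"rows": [[[0, 0, 0.002], [0, 0, 0], 1], [[0, 0, 0.002], [0, 0, 0], 1]]}}

```text
time: 3.6
tool_pos: [533.7, -229.4, 131.7]
ee_rot: [0.002, 0.826, 0.564, 0.002]
ft_force: [-1.1, 0.9, 2.6]
gripper_width: -0.006
```

Request:
{"api": "step_arm", "payload": {"rows": [[[0, 0, 0.002], [0, 0, 0], 1], [[0, 0, 0.0015], [0, 0, 0], 1]]}}

```text
time: 3.8
tool_pos: [533.7, -229.4, 128.4]
ee_rot: [0.003, 0.826, 0.564, 0.002]
ft_force: [-2.6, 0.8, 7.7]
gripper_width: -0.001
```

Request:
{"api": "step_arm", "payload": {"rows": [[[0, 0, 0.0015], [0, 0, 0], 1], [[0, 0, 0], [0, 0, 0], 1]]}}

```text
time: 4.0
tool_pos: [533.8, -229.4, 128.5]
ee_rot: [0.003, 0.826, 0.564, 0.003]
ft_force: [-3.0, 0.8, 6.8]
gripper_width: 0.002
```

Request:
{"api": "step_arm", "payload": {"rows": [[[0, 0, 0.002], [0, 0, 0], 1], [[0, 0, 0.0015], [0, 0, 0], 1]]}}

```text
time: 4.2
tool_pos: [533.9, -229.5, 127.5]
ee_rot: [0.004, 0.826, 0.564, 0.003]
ft_force: [-3.6, 2.4, 10.8]
gripper_width: -0.001
```

Force rises 4 N per mm and z is below 130, so the disc is home on the sprung column. I'll lift off.

Request:
{"api": "step_arm", "payload": {"rows": [[[0, 0, -0.003], [0, 0, 0], 1], [[0, 0, -0.004], [0, 0, 0], 1], [[0, 0, -0.01], [0, 0, 0], 1], [[0, 0, -0.03], [0, 0, 0], 1], [[0, 0, -0.03], [0, 0, 0], 1], [[0.02, -0.01, -0.01], [0, 0, 0], 1], [[0.04, -0.02, 0], [0, 0, 0], 1], [[0.04, -0.02, 0], [0, 0, 0], 1], [[0.04, -0.02, 0], [0, 0, 0], 1]]}}

```text
time: 5.1
tool_pos: [521.0, -75.0, 218.0]
ee_rot: [0.005, 0.829, 0.559, 0.004]
ft_force: [0.5, -0.2, 0.7]
gripper_width: 0.001
```

```bash
python3 go.py mid 150; python3 -c "
from h import *
grab('c')
a=cv2.imread('pics/top_c.png')[165:235,350:420];b=cv2.imread('pics/scene_c.png')[150:250,180:280]
cv2.imwrite('pics/cc.png',np.hstack([cv2.resize(c,(400,400),interpolation=cv2.INTER_CUBIC) for c in(a,b)]))"
```

```text
t 5.1 pos [521. -75. 218.] F [ 0.5 -0.2  0.7] w 0.0 q [-0.14  0.29  0.03  1.3  -0.    0.24]
tool shift mm [252.6 -98.9  67. ]
turn to upright deg [ 0.75 -0.06 -0.69]
```

View pics/cc.png

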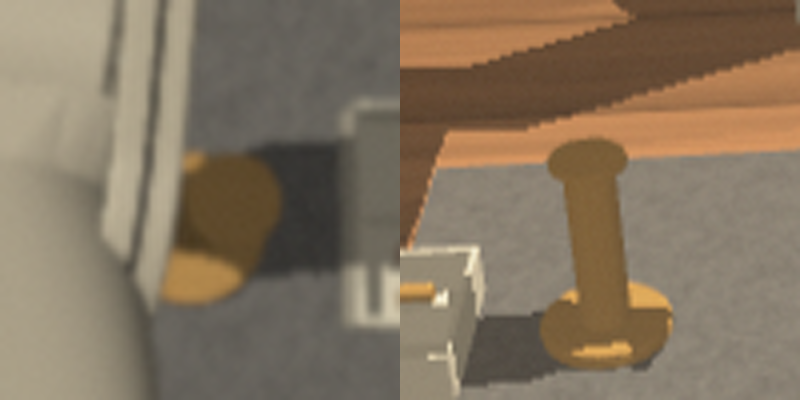

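The tall pedestal stands unmoved. Its disc is lower (top edge now at about row 138 in the crop, was about 126) and the gap under it is gone. Next is the middle one.

Request:
{"api": "step_arm", "payload": {"rows": [[[0.044, -0.018, 0], [0, 0, 0], 1], [[0.044, -0.018, 0], [0, 0, 0], 1], [[0.044, -0.018, 0], [0, 0, 0], 1], [[0.044, -0.018, 0], [0, 0, 0], 1], [[0.044, -0.018, 0], [0.7, 0, -0.7], 1], [[0.025, -0.009, 0.01], [0, 0, 0], 1], [[0, 0, 0.02], [0, 0, 0], 1], [[0, 0, 0], [0, 0, 0], 1]]}}

```text
time: 6.0
tool_pos: [523.3, 198.0, 188.6]
ee_rot: [0.002, 0.824, 0.566, 0.003]
ft_force: [-0.4, -0.3, 0.2]
gripper_width: 0.001
```

```bash
python3 go.py mid 125
```

```text
t 6.0 pos [523.3 198.  188.6] F [-0.4 -0.3  0.2] w 0.0 q [ 0.36  0.37  0.08  1.27 -0.    0.73]
tool shift mm [-1.5  1.9 63.6]
turn to upright deg [ 0.34 -0.19  0.31]
```

Request:
{"api": "step_arm", "payload": {"rows": [[[-0.002, 0.002, 0.025], [0.3, 0, 0.3], 1], [[0, 0, 0.025], [0, 0, 0], 1], [[0, 0, 0.01], [0, 0, 0], 1], [[0, 0, 0], [0, 0, 0], 1], [[0, 0, 0], [0, 0, 0], 1]]}}

```text
time: 6.5
tool_pos: [528.8, 193.0, 131.5]
ee_rot: [0.0, 0.827, 0.562, 0.004]
ft_force: [-0.5, -0.3, 0.0]
gripper_width: 0.002
```

```bash
python3 go.py mid 110; python3 -c "
from h import *
grab('d')
a=cv2.imread('pics/top_d.png')[165:235,210:280];b=cv2.imread('pics/scene_d.png')[150:250,345:445]
cv2.imwrite('pics/cd.png',np.hstack([cv2.resize(c,(400,400),interpolation=cv2.INTER_CUBIC) for c in(a,b)]))"
```

```text
t 6.5 pos [528.8 193.  131.5] F [-0.5 -0.3  0. ] w 0.0 q [ 0.35  0.42 -0.01  1.13  0.    0.73]
tool shift mm [ 1.2 -4.7 21.5]
turn to upright deg [ 0.31 -0.36 -0.24]
```

View pics/cd.png

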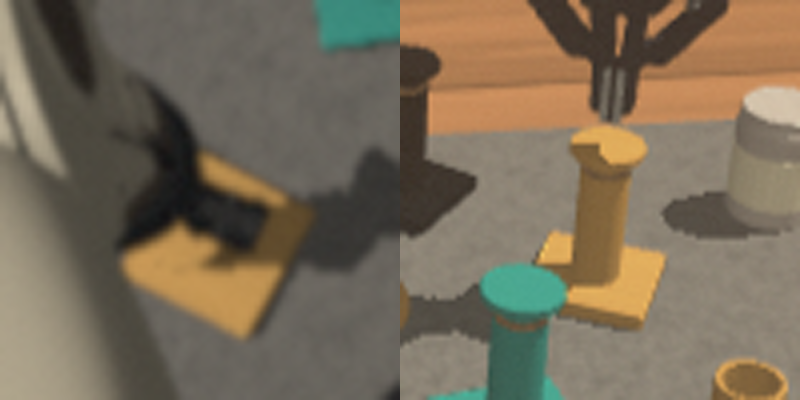

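The fingertips are over the middle disc (crop (612,115) above disc centre (609,150)). I'll make a small correction and come down.

Request:
{"api": "step_arm", "payload": {"rows": [[[0.001, -0.004, 0.005], [0.3, -0.3, -0.2], 1], [[0, 0, 0.005], [0, 0, 0], 1], [[0, 0, 0.003], [0, 0, 0], 1], [[0, 0, 0], [0, 0, 0], 1]]}}

```text
time: 7.0
tool_pos: [527.0, 196.6, 120.7]
ee_rot: [0.0, 0.826, 0.564, 0.003]
ft_force: [0.7, 0.7, -0.3]
gripper_width: 0.001
```

```bash
python3 go.py mid 110
```

```text
t 7.0 pos [527.  196.6 120.7] F [ 0.7  0.7 -0.3] w 0.0 q [ 0.36  0.43 -0.03  1.11  0.    0.73]
tool shift mm [-1.3 -1.7 10.6]
turn to upright deg [ 0.24 -0.27  0.  ]
```

Request:
{"api": "step_arm", "payload": {"rows": [[[-0.001, -0.001, 0.003], [0, 0, 0], 1], [[0, 0, 0.003], [0, 0, 0], 1], [[0, 0, 0.003], [0, 0, 0], 1], [[0, 0, 0.002], [0, 0, 0], 1], [[0, 0, 0.002], [0, 0, 0], 1], [[0, 0, 0.002], [0, 0, 0], 1]]}}

```text
time: 7.6
tool_pos: [525.7, 196.2, 105.2]
ee_rot: [0.0, 0.826, 0.564, 0.003]
ft_force: [-1.1, -0.1, 2.0]
gripper_width: 0.002
```

Request:
{"api": "step_arm", "payload": {"rows": [[[0, 0, 0.002], [0, 0, 0], 1], [[0, 0, 0.002], [0, 0, 0], 1], [[0, 0, 0.002], [0, 0, 0], 1]]}}

```text
time: 7.9
tool_pos: [525.7, 196.2, 99.3]
ee_rot: [0.0, 0.826, 0.564, 0.004]
ft_force: [-2.0, -1.0, 4.7]
gripper_width: 0.003
```

Request:
{"api": "step_arm", "payload": {"rows": [[[0, 0, 0.002], [0, 0, 0], 1], [[0, 0, 0.0015], [0, 0, 0], 1]]}}

```text
time: 8.1
tool_pos: [525.8, 196.3, 97.2]
ee_rot: [0.001, 0.826, 0.564, 0.004]
ft_force: [-4.5, -2.6, 11.7]
gripper_width: 0.003
```

Home: 11.7 N at z = 97.2. I'll lift off and go to the short one.

Request:
{"api": "step_arm", "payload": {"rows": [[[0, 0, -0.003], [0, 0, 0], 1], [[0, 0, -0.004], [0, 0, 0], 1], [[0, 0, -0.01], [0, 0, 0], 1], [[0, 0, -0.03], [0, 0, 0], 1], [[0, 0, -0.03], [0, 0, 0], 1], [[-0.02, 0.01, 0], [0, 0, 0], 1], [[-0.04, 0.017, 0], [0, 0, 0], 1], [[-0.04, 0.017, 0], [0, 0, 0], 1], [[-0.03, 0.015, 0], [0, 0, 0], 1], [[0, 0, 0], [0, 0, 0], 1]]}}

```text
time: 9.1
tool_pos: [535.6, 50.8, 179.2]
ee_rot: [0.002, 0.824, 0.566, 0.006]
ft_force: [0.5, 0.2, -0.1]
gripper_width: -0.004
```

```bash
python3 go.py short 110; python3 -c "
from h import *
grab('e')
a=cv2.imread('pics/top_e.png')[165:235,210:280];b=cv2.imread('pics/scene_e.png')[150:250,345:445]
cv2.imwrite('pics/ce.png',np.hstack([cv2.resize(c,(400,400),interpolation=cv2.INTER_CUBIC) for c in(a,b)]))"
```

```text
t 9.1 pos [535.6  50.8 179.2] F [ 0.5  0.2 -0.1] w -0.0 q [ 0.09  0.33 -0.01  1.22  0.    0.46]
tool shift mm [-21.6   5.7  69.1]
turn to upright deg [ 0.58 -0.44  0.31]
```

View pics/ce.png

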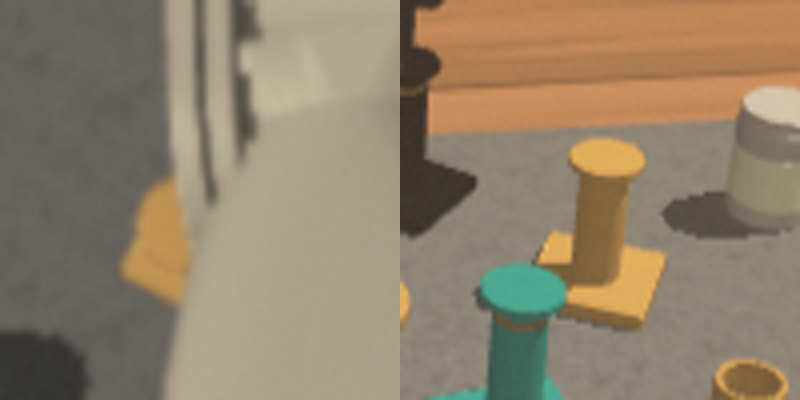

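The middle disc is seated (crop face centre now (606,160), was (609,150)) and its foot has not moved. Now the short one.

Request:
{"api": "step_arm", "payload": {"rows": [[[-0.021, 0.006, 0.01], [0.5, -0.4, 0.3], 1], [[0, 0, 0.03], [0, 0, 0], 1], [[0, 0, 0.025], [0, 0, 0], 1], [[0, 0, 0], [0, 0, 0], 1], [[0, 0, 0], [0, 0, 0], 1]]}}

```text
time: 9.7
tool_pos: [535.6, 37.5, 114.3]
ee_rot: [-0.0, 0.823, 0.568, 0.003]
ft_force: [0.2, -0.1, 0.8]
gripper_width: -0.002
```

```bash
python3 go.py short 80; python3 -c "
from h import *
grab('f')
a=cv2.imread('pics/top_f.png')[165:235,265:335];b=cv2.imread('pics/scene_f.png')[150:250,280:380]
cv2.imwrite('pics/cf.png',np.hstack([cv2.resize(c,(400,400),interpolation=cv2.INTER_CUBIC) for c in(a,b)]))"
```

```text
t 9.7 pos [535.6  37.5 114.3] F [ 0.2 -0.1  0.8] w -0.0 q [ 0.07  0.39 -0.11  1.07  0.    0.43]
tool shift mm [-8.9  1.5 34.3]
turn to upright deg [ 0.18 -0.32  0.63]
```

View pics/cf.png

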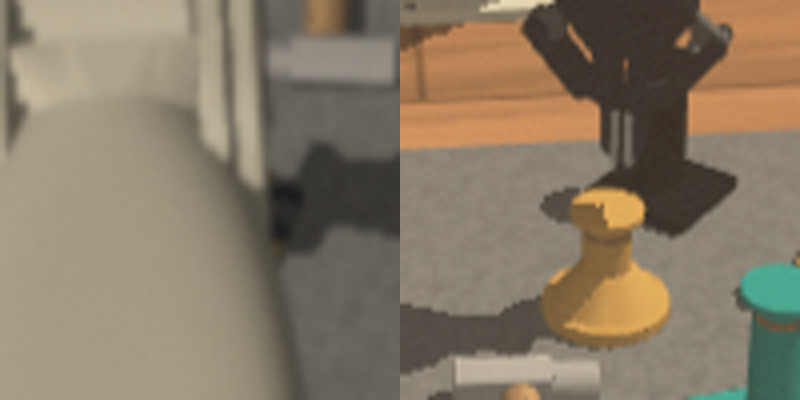

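The tips at crop (622,165) are a little right of the short disc centre (607,210), which agrees with the 9 mm still to go in y.

Request:
{"api": "step_arm", "payload": {"rows": [[[-0.009, 0.0015, 0.01], [0, -0.3, 0.6], 1], [[0, 0, 0.008], [0, 0, 0], 1], [[0, 0, 0.003], [0, 0, 0], 1], [[0, 0, 0], [0, 0, 0], 1], [[0, 0, 0], [0, 0, 0], 1]]}}

```text
time: 10.3
tool_pos: [536.2, 28.3, 95.0]
ee_rot: [0.003, 0.826, 0.564, 0.004]
ft_force: [-0.2, -0.2, 0.5]
gripper_width: 0.003
```

```bash
python3 go.py short 80
```

```text
t 10.3 pos [536.2  28.3  95. ] F [-0.2 -0.2  0.5] w 0.0 q [ 0.05  0.4  -0.14  1.02 -0.    0.43]
tool shift mm [-0.3 -2.4 15. ]
turn to upright deg [ 0.53 -0.15  0.01]
```

Request:
{"api": "step_arm", "payload": {"rows": [[[0, -0.002, 0.005], [0.4, 0, 0], 1], [[0, 0, 0.004], [0, 0, 0], 1], [[0, 0, 0.002], [0, 0, 0], 1], [[0, 0, 0.002], [0, 0, 0], 1], [[0, 0, 0.002], [0, 0, 0], 1], [[0, 0, 0.002], [0, 0, 0], 1]]}}

```text
time: 10.9
tool_pos: [534.8, 29.1, 77.4]
ee_rot: [0.0, 0.826, 0.564, 0.002]
ft_force: [-1.2, -0.1, 3.6]
gripper_width: 0.003
```

Request:
{"api": "step_arm", "payload": {"rows": [[[0, 0, 0.002], [0, 0, 0], 1], [[0, 0, 0.002], [0, 0, 0], 1], [[0, 0, 0.002], [0, 0, 0], 1], [[0, 0, 0.002], [0, 0, 0], 1]]}}

```text
time: 11.3
tool_pos: [534.8, 29.1, 69.7]
ee_rot: [0.0, 0.826, 0.564, 0.002]
ft_force: [-0.7, -0.3, 3.0]
gripper_width: 0.005
```

Request:
{"api": "step_arm", "payload": {"rows": [[[0, 0, 0.002], [0, 0, 0], 1], [[0, 0, 0.0015], [0, 0, 0], 1]]}}

```text
time: 11.5
tool_pos: [534.9, 29.1, 67.2]
ee_rot: [0.001, 0.826, 0.564, 0.003]
ft_force: [-4.2, -0.9, 11.9]
gripper_width: 0.0
```

Home. I'll lift and move aside for the final check.

Request:
{"api": "step_arm", "payload": {"rows": [[[0, 0, -0.003], [0, 0, 0], 1], [[0, 0, -0.004], [0, 0, 0], 1], [[0, 0, -0.01], [0, 0, 0], 1], [[0, 0, -0.04], [0, 0, 0], 1], [[0, 0, -0.04], [0, 0, 0], 1], [[0, 0, -0.04], [0, 0, 0], 1], [[0, 0, -0.03], [0, 0, 0], 1], [[0.02, -0.03, 0], [0, 0, 0], 1], [[0.025, -0.035, 0], [0, 0, 0], 1], [[0.025, -0.035, 0], [0, 0, 0], 1]]}}

```text
time: 12.5
tool_pos: [468.8, 129.7, 243.0]
ee_rot: [0.001, 0.829, 0.56, 0.005]
ft_force: [0.4, 0.0, -0.7]
gripper_width: -0.003
```

Request:
{"api": "step_arm", "payload": {"rows": [[[0.035, -0.035, 0], [0, 0, 0], 1], [[0.035, -0.035, 0], [0, 0, 0], 1], [[0.035, -0.035, 0], [0, 0, 0], 1], [[0.035, -0.035, 0], [0, 0, 0], 1], [[0.035, -0.035, 0], [0, 0, 0], 1], [[0.035, -0.035, 0], [0, 0, 0], 1], [[0.035, -0.035, 0], [0, 0, 0], 1], [[0.02, -0.02, 0], [0, 0, 0], 1], [[0, 0, 0], [0, 0, 0], 1], [[0, 0, 0], [0, 0, 0], 1]]}}

```text
time: 13.5
tool_pos: [314.8, 485.7, 247.2]
ee_rot: [0.001, 0.827, 0.562, 0.009]
ft_force: [-0.6, -0.5, -0.1]
gripper_width: 0.002
```

```bash
python3 go.py short 80; python3 -c "
from h import *
grab('g')
a=cv2.imread('pics/top_g.png')[140:260,170:490];b=cv2.imread('pics/scene_g.png')[160:280,180:500]
cv2.imwrite('pics/cg.png',np.vstack([cv2.resize(c,(780,292),interpolation=cv2.INTER_CUBIC) for c in(a,b)]))"
```

```text
t 13.5 pos [314.8 485.7 247.2] F [-0.6 -0.5 -0.1] w 0.0 q [ 1.    0.38  0.24  1.41 -0.01  1.38]
tool shift mm [-346.5  370.1  166.6]
turn to upright deg [ 0.67 -0.83 -0.25]
```

View pics/cg.png

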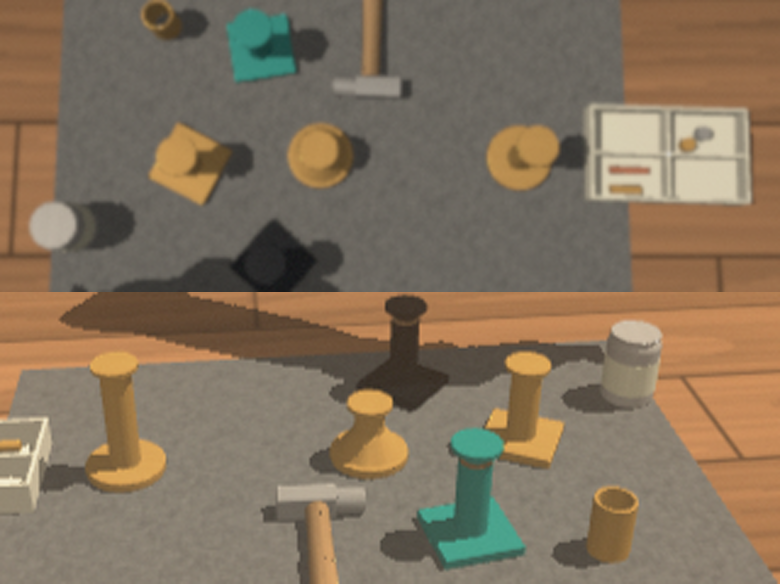

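```bash
python3 - <<'E'
from h import *
def st(n):
    h=cv2.cvtColor(np.load(n)["frame"],cv2.COLOR_RGB2HSV)
    m=((h[...,0]>14)&(h[...,0]<24)&(h[...,1]>120)).astype(np.uint8)
    N,l,s,c=cv2.connectedComponentsWithStats(m)
    return [(s[i,:4].tolist(),) for i in range(1,N) if 150<s[i,4]<1150 and s[i,1]>175]
for c in("scene","top"):
    for t in"ag":print(c,t,st(f"{c}_{t}.npz"))
print(order.finish_job())
E
```

```text
scene a [([215, 181, 33, 61],), ([379, 181, 32, 51],), ([322, 196, 20, 14],), ([316, 210, 31, 27],), ([421, 240, 21, 31],), ([308, 247, 15, 81],)]
scene g [([215, 184, 33, 58],), ([379, 184, 32, 48],), ([316, 199, 31, 37],), ([421, 240, 21, 31],), ([308, 247, 15, 81],)]
top a [([231, 191, 34, 33],), ([288, 191, 26, 26],), ([370, 192, 30, 26],)]
top g [([231, 191, 33, 33],), ([288, 191, 26, 26],), ([370, 192, 29, 26],)]
the job is handed in; nothing more can be done
None
```

I pressed the three discs home with closed fingertips, in the order tall, middle, short, and handed the job in at about 13.6 s.

| Pedestal | Highest force read | Fingertip height at that reading | Home height |
|---|---|---|---|
| tall | 10.8 N | 127.5 mm | 130 mm |
| middle | 11.7 N | 97.2 mm | 100 mm |
| short | 11.9 N | 67.2 mm | 70 mm |

- **Seating:** each press ended below the home height, with force well above the roughly 3 N of friction. On the tall one I measured the column spring giving about 4 N per mm. In the last scene picture each disc top had dropped 3 px and no gap showed under the discs.
- **Pedestals and bystanders:** the feet, the offcut and the hammer handle show the same pixel outlines before and after. I checked the polish can and the parts box only by eye.
- **Hand:** it finished clear, about 247 mm up and off to the side, with the force reading near zero.

No check failed or disagreed. I read the force only at the end of each move call, so peaks in between were not seen.

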